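# Dark-zero an optical power meter and start its reading

## Robot

A 6-joint arm with a two-finger parallel gripper is mounted at the origin on a cart in front of the work surface, level with it; the furniture and walls round the work are solid. World frame = base frame: x ahead of the robot, y to its left, z up, the work surface at z = 0. Lengths are in mm, angles in rad, forces in N, time in s.
With the tool pointing down it reaches from about 375 to 975 mm from the base axis. Payload 3.8 kg.
Tool frame: the origin (TCP) lies between the finger pads; the fingertips stand 11 mm ahead of it and the grasp point (between the pads) lies 8 mm behind it (ctrl.tips_ahead is the z of the fingertips in the tool frame, in mm); z points along the fingers, y is the line along which they close (so a half turn about z gives the same grasp; the last joint's range is limited). The gripper opens to 85 mm and grips with 20 to 120 N. Pads are 22 mm wide; open, the fingers measure 114 mm over their backs; the gripper's body (76 mm by 85 mm) begins 54 mm behind the grasp point. The pads swing forward as they close: fully open they stand 13 mm farther back than shut.
Start: joints at [-1.213, 0.264, 1.604, -0, 1.274, -0.037], TCP at [259.615, -623.072, 242.28] pointing down, gripper open.
Joint ranges: [-2.63, 2.63], [-0.94, 2.18], [0.31, 2.57], [-1.31, 4.45], [0, 2.66], [-2.55, 2.55]. Speed limits (rad/s): [2.57, 2.57, 3.14, 3.14, 3.14, 3.14].

## Interface

Orientations are given as [roll, pitch, yaw] about the fixed x, y, z axes, in that order (R = Rz(yaw) Ry(pitch) Rx(roll)).
In Python, from station import ctrl gives the robot as it stands. The module is installed in compiled form; this text tells all that it offers.
- The arm moves only by the shell command python3 -m handwheel 'ROWS' [OPENING] [FORCE]. ROWS is JSON, a list of rows, each an object with "offset": the shift along the tool's x, y, z in units of 20 cm (1.0 is 20 cm), a list of three; "dr": the turn, a rotation vector about the tool's x, y, z in units of pi rad (1.0 is pi rad), a list of three. In form: [{"offset": [x, y, z], "dr": [wx, wy, wz]}, ...]. A call has 1 to 12 rows; each row is the pose to reach, as a shift and turn from the pose commanded when the call began, along the tool's axes at that moment, turning the shorter way round; what a row does not reach only later rows make up. A row lasts 1/12 s, in which the tool goes at most 41.7 mm and 7.16 degrees, less where a joint would pass 70% of its speed; a pose out of reach is approached as far as the arm can. A call with a number of a shift or a turn outside -1 to 1 is refused whole. A call with a gripper value outside its range is refused whole. OPENING is the opening, from 0 (shut) to 1 (fully open), set as the call begins (- or left out, the last holds). The fingers move at their own pace and stop on an object; FORCE is the grip in N (left out, the last holds). Time passes only in rows, so rows that repeat a pose let the fingers close. It gives the time, the measured TCP pose, the force, the opening and the grip force at its end, in the units of the state.
- ctrl.read_state(): the state, without advancing time (a new reading comes with each control period).
- ctrl.read_camera(name): name is "scene" or "side" or "wrist"; returns (picture, depth): 420x560x3 uint8, red, green, blue; 420x560 float32, mm along the optical axis (not along the pixel's ray), 0 where there is no reading.
- ctrl.camera_model(name): a dict with "mtx" (3x3 intrinsics, pixels), "D" ([k1, k2, p1, p2, k3] as OpenCV has them; the pictures are not rectified), "R" (3x3) and "t" (3): a world point X has camera coordinates R X + t. Camera axes: x right, y down, z forward; pixel columns grow to the right and rows downward; lengths in mm; the calibration is good to about 2 mm. A picture is of the moment at which its call begins: read the wrist's pose just before it. camera_model takes no time and is no camera call; for the wrist camera it gives the pose at the moment of the call.
- ctrl.finish_job(): hands the job in; it is judged then, once.
The state is a dict: "time": time; "joint_pos": joint angles; "dq": joint speeds; "joint_efforts": joint torques, N m; "tcp_pos": TCP position; "ee_rot": TCP orientation; "ft_force": force on the tool from outside, world axes, zero at the start; "moment": the same for the moment, N m; "width": finger opening in mm; "gripper_force": force on a finger pad.
Only numpy, scipy, OpenCV 4.12 (cv2) and the standard library are available. Lean on these libraries where they do the work, as an engineer would, in place of code of your own. Each camera call takes 0.05 s, during which the arm holds its last target. There are 200 camera calls.

## Task

Dark-zero the power meter: lay the thin round lens cap flat and centred over the thicker round sensor head, let go, and press the console's round key just until it clicks and no further. Then take the cap off, lay it flat on the bare table top well clear of the sensor (10 cm or more between their centres), and press the oblong key in the same way, just to its click, to start the reading. Leave the square key and the things lying around alone, leave the sensor where it stands, and never push on the console or its keys with more than 20 N.

Things in the scene. Friction and masses are not known exactly. Their poses are not given: they have to be found in the camera images.
- meter: the power meter's console, a fixed flat grey box with an aluminium top panel, 110 (x) x 240 (y) x 42 (z) mm, its dark display strip along the far (+x) side; origin at the centre of its underside, on the table. Three keys lie in a row along its y axis, 18 mm to the -x side of its centre line, at y = -72, 0 and +72 mm
- round_key: fixed black bezel of the round key, let into the console's top panel; its origin is at the middle of the bezel's underside, in the panel face 42 mm above the table; axes as the console's. Bezel 3 mm high; the grey-black rubber key cap in it is a disc of 30 mm diameter and its top stands 15 mm above the panel (57 mm above the table) when up. Which of the three keys sits at which of the three places varies
- oblong_key: fixed black bezel of the oblong key, let into the console's top panel; its origin is at the middle of the bezel's underside, in the panel face 42 mm above the table; axes as the console's. Bezel 3 mm high; the grey-black rubber key cap in it is 18 mm (x) by 42 mm (y) and its top stands 15 mm above the panel (57 mm above the table) when up. Which of the three keys sits at which of the three places varies
- square_key: fixed black bezel of the square key, let into the console's top panel; its origin is at the middle of the bezel's underside, in the panel face 42 mm above the table; axes as the console's. Bezel 3 mm high; the grey-black rubber key cap in it is 27 x 27 mm and its top stands 15 mm above the panel (57 mm above the table) when up. Which of the three keys sits at which of the three places varies. Not to be pressed
- round_cap (a joint): how far the round key is pressed down, in m: 0 up, 0.0085 bottomed on its hard stop. Snap dome: it resists with about 1.7 N at first, rising to 8.7 N at 2.5 mm, then it clicks: the force drops through 5.5 N at 4.0 mm to about 2.4 N at 5.6 mm, then climbs again, to about 8 N at 7.5 mm and 10 N at the stop. It counts as clicked from 3.3 mm and as pressed too far from 7.5 mm. It springs up by itself when let go
- oblong_cap (a joint): how far the oblong key is pressed down, in m: 0 up, 0.0085 bottomed on its hard stop. Snap dome: it resists with about 1.7 N at first, rising to 8.7 N at 2.5 mm, then it clicks: the force drops through 5.5 N at 4.0 mm to about 2.4 N at 5.6 mm, then climbs again, to about 8 N at 7.5 mm and 10 N at the stop. It counts as clicked from 3.3 mm and as pressed too far from 7.5 mm. It springs up by itself when let go
- square_cap (a joint): how far the square key is pressed down, in m: 0 up, 0.0085 bottomed on its hard stop. Snap dome: it resists with about 1.7 N at first, rising to 8.7 N at 2.5 mm, then it clicks: the force drops through 5.5 N at 4.0 mm to about 2.4 N at 5.6 mm, then climbs again, to about 8 N at 7.5 mm and 10 N at the stop. It counts as clicked from 3.3 mm and as pressed too far from 7.5 mm. It springs up by itself when let go. Not to be pressed (2 mm or more counts as pressed)
- round_top (a point): middle of the top face of the round key; it goes down with the key
- oblong_top (a point): middle of the top face of the oblong key; it goes down with the key
- sensor: optical power sensor head, standing between the robot and the console: a loose black upright disc of 44 mm diameter and 16 mm height, with a dark opening in its flat top, about 0.12 kg; origin at the centre of its underside, z up
- cap: lens cap, lying on the bare table to the right (-y) of the sensor, nearer to the robot than the console (another cap far behind the console is room clutter): a loose thin black disc of 58 mm diameter and 9 mm thickness, about 15 g; origin at the centre of its underside, z up; grasp it across the rim. Lying on the sensor, its origin is 16 mm above the sensor's; it rests loosely there, 7 mm overhanging all round
- bnc_tee: bystander: metal T connector, 31 x 36 x 15 mm, loose; origin at the centre of its underside
- hex_key: bystander: black hex key, 31 x 88 x 5 mm, loose; origin at the centre of its underside
- battery: bystander: block battery standing upright, 18 x 27 x 47 mm, loose; origin at the centre of its underside
Not all that is in view belongs to the job. Leave any green or purple look-alike of the cap alone. Of the things that look like the sensor, the smaller one is meant.

How it is judged:
By the outcome, as a careful person would: the job done as asked, in the order asked, and still so for the second after the job is handed in, with the robot touching nothing.
It also fails if it takes over 72 s, if anything falls off the work surface, if the arm or the gripper's body presses on something with over 40 N, if the wrist force passes 120 N, or if a joint passes its speed limit or range.

## Working session

There is one attempt and no reset: what is moved stays moved. The work goes in short steps, Python scripts to look and compute and a shell command to move; the robot and the scene stay as the last step left them, time stands still between calls to the robot, and variables do not carry over. Pictures are saved under pics/ and viewed, at most 10 in all, crops included, and the job is handed in when it is done.

```bash
mkdir -p pics
cat > h.py <<'E'
import numpy as np,cv2
from station import ctrl
def grab(n):
    m=ctrl.camera_model(n); im,d=ctrl.read_camera(n); return im,d,m
def save(im,f): cv2.imwrite('pics/'+f,cv2.cvtColor(im,cv2.COLOR_RGB2BGR))
def rays(uv,m):
    p=cv2.undistortPoints(np.array(uv,float).reshape(-1,1,2),np.array(m['mtx']),np.array(m['D']))[:,0]
    return np.c_[p,np.ones(len(p))]
def onplane(uv,m,z):
    R=np.array(m['R']);t=np.array(m['t']).ravel()
    r=rays(uv,m)@R; c=-R.T@t
    return c+r*((z-c[2])/r[:,2])[:,None]
def bydepth(uv,d,m):
    R=np.array(m['R']);t=np.array(m['t']).ravel()
    r=rays(uv,m); z=np.array([d[int(v),int(u)] for u,v in uv])
    return (r*z[:,None]-t)@R
E
python3 - <<'E'
from h import *
s=ctrl.read_state();print(s['tcp_pos'],s['ee_rot'],s['time'],s['width'],ctrl.tips_ahead)
for n in('scene','side'):
    im,d,m=grab(n);save(im,n+'0.png');np.savez(n+'0.npz',im=im,d=d,**{k:np.array(v) for k,v in m.items()})
    print(n,-np.array(m['R']).T@np.array(m['t']).ravel())
E
```

```text
[ 259.36381857 -622.38240784  240.90987874] [-3.13926511e+00 -7.28409218e-05  3.94805395e-01] 0.0 85.57824791410503 11.0
scene [-72.88171413 375.18622447 814.82482976]
side [1232.78743978  120.41994784  951.84621449]
```

View pics/scene0.png

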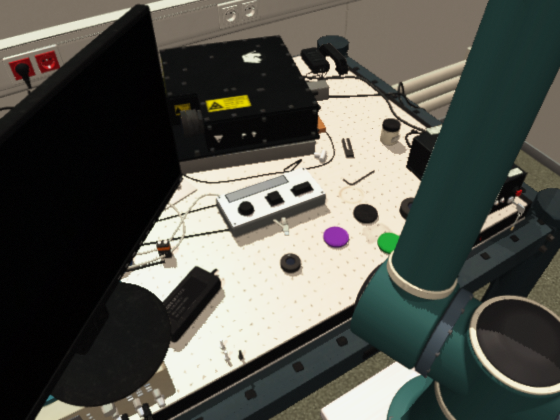

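View pics/side0.png

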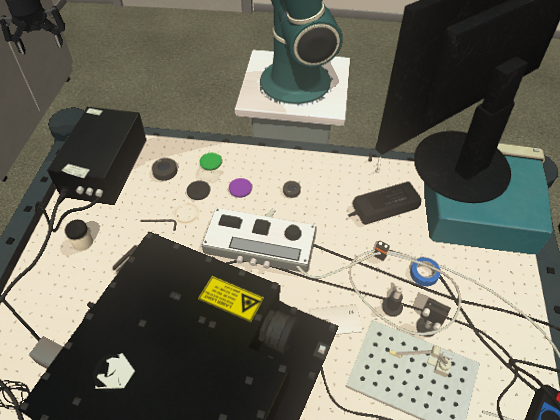

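Side view: the black discs are at (291,189), which is small and thick and so the sensor candidate, (199,190), which is thin and so the cap candidate, and (164,169), which is larger. There are also a green disc at (211,161) and a purple one at (240,188). The keys, from left, are oblong (229,222), square (262,227) and round (293,232). I'll check sizes and heights in one close crop.

Run:
```python
from h import *
S=dict(np.load('side0.npz'));C=dict(np.load('scene0.npz'))
save(cv2.resize(S['im'][140:280,140:340],None,fx=4,fy=4,interpolation=cv2.INTER_CUBIC)[:600],'crop.png')
def cloud(A,u0,u1,v0,v1):
    uv=[(u,v) for v in range(v0,v1) for u in range(u0,u1) if A['d'][v,u]>0]
    return np.array(uv),bydepth(uv,A['d'],A)
for nm,A,bx in [('sensor',S,(275,308,175,205)),('cap',S,(183,216,177,204)),('big',S,(148,182,155,184)),
  ('sensorC',C,(275,308,248,278)),('capC',C,(350,382,200,228))]:
    uv,P=cloud(A,*bx); g=A['im'][uv[:,1],uv[:,0]].max(1)<95
    Q=P[g]; zt=np.percentile(Q[:,2],80); T=Q[Q[:,2]>zt-3]
    print(nm,g.sum(),'ztop',zt.round(1),'floor',np.median(P[~g][:,2]).round(1))
    # silhouette, on the mid plane
    pts=onplane(uv[g],A,zt)
    (c,r)=cv2.minEnclosingCircle(T[:,:2].astype(np.float32)); print('  ',np.round(c,1),'diam',round(2*r,1), T.mean(0).round(1),'ext',np.ptp(T[:,:2],axis=0).round(1))
uv,P=cloud(S,195,325,200,275)
g=(P[:,2]>50)&(P[:,2]<62)&(S['im'][uv[:,1],uv[:,0]].max(1)<110)
M=np.zeros(S['d'].shape,np.uint8);M[uv[g][:,1],uv[g][:,0]]=1
n,l,st,ce=cv2.connectedComponentsWithStats(M)
for i in range(1,n):
    if st[i,4]>25:
        Q=P[g][l[uv[g][:,1],uv[g][:,0]]==i];print('key',ce[i].round(),st[i,4],np.median(Q,0).round(1),np.ptp(Q,axis=0).round(1))
g=(P[:,2]>39)&(P[:,2]<45)
print('panel',g.sum(),cv2.minAreaRect(P[g][:,:2].astype(np.float32)),np.median(P[g][:,2]))
```

```text
sensor 147 ztop 15.1 floor -0.0
   [441.4  44.3] diam 42.8 [438.8  43.3  14.6] ext [39.8 40.4]
cap 340 ztop 9.6 floor -0.2
   [ 474.6 -185.3] diam 57.7 [ 474.4 -185.4    8.8] ext [56.9 56.8]
big 424 ztop 22.2 floor -0.3
   [ 423.6 -286.4] diam 63.2 [ 424.4 -284.4   21.7] ext [57.3 61.5]
sensorC 298 ztop 15.9 floor 0.1
   [433.9  44.3] diam 43.5 [432.3  43.9  15.2] ext [40.7 41.5]
capC 354 ztop 9.9 floor 0.2
   [ 468.  -185.8] diam 60.6 [ 467.1 -185.5    9. ] ext [57.1 58.3]
key [230. 219.] 132 [587.6 -76.4  56.2] [18.2 41.2 10.8]
key [261. 225.] 132 [593.2  -5.7  56.3] [28.  28.7 10.5]
key [293. 231.] 120 [598.1  65.1  57. ] [29.2 26.6 10.6]
panel 3246 ((609.5857543945312, -7.525779724121094), (236.0169677734375, 109.67554473876953), 85.98875427246094) 42.0516733901287
```

View pics/crop.png

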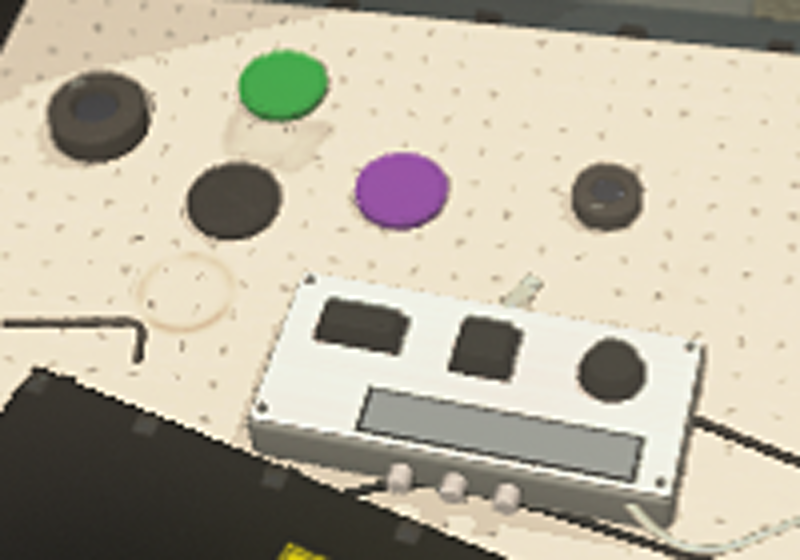

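The cap is the disc at about (471,-185), 58 mm across and 9 mm high. The sensor is at about (437,44), 43 mm across and 15 mm high. The black disc at (424,-285) is 63 mm across and 22 mm high, so it's the decoy. Moving above the cap.

```bash
python3 -m handwheel '[{"offset":[0.9,-0.8,0.1],"dr":[0,0,0]},{"offset":[0.9,-0.8,0.1],"dr":[0,0,0]},{"offset":[0.9,-0.8,0.1],"dr":[0,0,0]},{"offset":[0.9,-0.8,0.1],"dr":[0,0,0]},{"offset":[0.9,-0.8,0.1],"dr":[0,0,0]},{"offset":[0.9,-0.8,0.1],"dr":[0,0,0]},{"offset":[0.9,-0.8,0.1],"dr":[0,0,0]}]' 0.85 30
python3 -m handwheel '[{"offset":[0.92,-0.8,0.1],"dr":[0,0,0]},{"offset":[0.92,-0.8,0.1],"dr":[0,0,0]},{"offset":[0.92,-0.8,0.1],"dr":[0,0,0]},{"offset":[0.92,-0.8,0.1],"dr":[0,0,0]},{"offset":[0.92,-0.8,0.1],"dr":[0,0,0]},{"offset":[0.92,-0.8,0.1],"dr":[0,0,0]},{"offset":[0.92,-0.8,0.1],"dr":[0,0,0]},{"offset":[0.92,-0.8,0.1],"dr":[0,0,0]},{"offset":[0.92,-0.8,0.1],"dr":[0,0,0]}]'
cat > cap.py <<'E'
from h import *
import sys
s=ctrl.read_state();p=np.array(s['tcp_pos']);yaw=s['ee_rot'][2]
print('tcp',p.round(1),np.round(s['ee_rot'],4),'w',round(s['width'],1),ctrl.tips_ahead,'t',s['time'],np.round(s['ft_force'],1))
im,d,m=grab('wrist');save(im,sys.argv[1]);np.savez('w.npz',im=im,d=d,**{k:np.array(v) for k,v in m.items()})
print('cam',(-np.array(m['R']).T@np.array(m['t']).ravel()).round(1))
g=(im.max(2)<80).astype(np.uint8)
n,l,st,ce=cv2.connectedComponentsWithStats(g)
for i in range(1,n):
    if st[i,4]>400:
        ys,xs=np.where(l==i);k=d[ys,xs]>0;uv=np.c_[xs,ys][k]
        if len(uv)<100: continue
        P=bydepth(uv,d,m);zt=np.percentile(P[:,2],80);T=P[abs(P[:,2]-zt)<3]
        c,r=cv2.minEnclosingCircle(T[:,:2].astype(np.float32))
        print(ce[i].round(),st[i,4],'circ',np.round(c,1),'D',round(2*r,1),'ztop',zt.round(1),'mean',T.mean(0).round(1))
E
python3 cap.py wrist1.png
```

```text
time: 0.68
tcp_pos: [365.6, -400.3, 220.8]
ee_rot: [-3.137, -0.001, 0.399]
ft_force: [-0.0, 0.4, -0.2]
width: 72.9
gripper_force: 0.0
time: 1.43
tcp_pos: [472.4, -188.1, 202.0]
ee_rot: [3.141, 0.001, 0.396]
ft_force: [-0.0, -0.3, -0.1]
width: 72.4
gripper_force: 0.0
tcp [ 472.4 -188.1  202. ] [3.1414e+00 8.0000e-04 3.9570e-01] w 72.4 11.0 t 1.4333 [-0.  -0.3 -0.1]
cam [ 537.8 -161.   333. ]
[207.  50.] 1268 circ [595.7 -30.3] D 217.8 ztop 37.2 mean [564.9 -61.8  36.5]
[130.   9.] 776 circ [580.2  -9.8] D 26.6 ztop 56.0 mean [577.8 -14.1  56. ]
[397.  13.] 463 circ [ 686.8 -221.5] D 96.9 ztop 6.5 mean [ 675.5 -225.5    5.8]
[468.  36.] 1462 circ [ 689.2 -300.4] D 75.8 ztop 8.7 mean [ 686.2 -297.4    8. ]
[209.  36.] 2003 circ [582.5 -80.6] D 43.2 ztop 56.7 mean [582.3 -81.   56.3]
[373. 125.] 409 circ [ 586.7 -258.2] D 89.1 ztop 4.6 mean [ 575.2 -251.1    4. ]
[545. 120.] 1047 circ [ 648.5 -409.2] D 35.7 ztop 31.7 mean [ 646.5 -403.5   31.5]
[ 60. 142.] 1589 circ [437.   40.7] D 44.4 ztop 14.7 mean [437.1  40.2  14. ]
[276. 194.] 2223 circ [ 470.1 -187.2] D 57.6 ztop 8.6 mean [ 470.5 -187.     8. ]
[305. 340.] 75577 circ [ 483.3 -184.1] D 137.4 ztop 274.8 mean [ 483.8 -183.7  274.8]
```

View pics/wrist1.png

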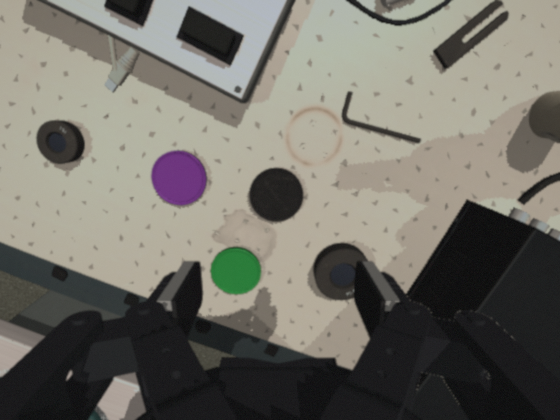

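The wrist view puts the cap at (276,194) → (470,-187), which agrees with the fixed cameras. The sensor is at (60,142) → (437,41), and the fingertips at (185,280) and (375,280). I'll read the fingertip height from depth, then descend.

```bash
python3 - <<'E'
from h import *
A=dict(np.load('w.npz'))
uv=[(u,v) for v in range(250,420) for u in range(120,440) if 0<A['d'][v,u]<300]
P=bydepth(uv,A['d'],A);z=P[:,2];Q=P[z>120]
for sgn in(1,-1):
    T=Q[(sgn*(Q[:,1]+187)>20)];print(np.percentile(T[:,2],[0,0.5,2,10]).round(1),T[T[:,2]<T[:,2].min()+6].mean(0).round(1))
E
python3 -m handwheel '[{"offset":[-0.006,0,0.2],"dr":[0,0,0]},{"offset":[-0.006,0,0.4],"dr":[0,0,0]},{"offset":[-0.006,0,0.6],"dr":[0,0,0]},{"offset":[-0.006,0,0.75],"dr":[0,0,0]},{"offset":[-0.006,0,0.75],"dr":[0,0,0]},{"offset":[-0.006,0,0.75],"dr":[0,0,0]}]'
python3 cap.py wrist2.png
```

```text
[198.8 201.5 205.7 219.4] [ 459.8 -154.   202.3]
[198.9 200.6 204.3 214.2] [ 488.7 -221.6  202.4]
time: 1.98
tcp_pos: [469.2, -188.8, 50.8]
ee_rot: [-3.138, 0.003, 0.393]
ft_force: [-0.2, -0.6, 0.5]
width: 72.8
gripper_force: 0.0
tcp [ 469.2 -188.8   50.8] [-3.1381  0.0035  0.3925] w 72.8 11.0 t 1.9833 [-0.2 -0.6  0.5]
cam [ 535.2 -162.3  181.6]
[185.  36.] 3066 circ [561.1 -91.6] D 77.7 ztop 37.2 mean [ 550.3 -102.4   36.6]
[451. 117.] 1657 circ [ 585.6 -257.9] D 91.4 ztop 4.4 mean [ 575.4 -249.3    3.7]
[275. 243.] 6924 circ [ 469.8 -187.1] D 58.2 ztop 8.5 mean [ 471.1 -186.8    7.9]
[287. 366.] 50418 circ [ 480.6 -185.1] D 135.5 ztop 127.2 mean [ 481.7 -184.6  127.1]
```

Open at 72 mm, the tips stand about 3 mm ahead of the TCP, and that grows as they close. Lowering to a TCP height of about 8 mm and gripping.

```bash
python3 -m handwheel '[{"offset":[0,0,0.1],"dr":[0,0,0]},{"offset":[0,0,0.17],"dr":[0,0,0]},{"offset":[0,0,0.22],"dr":[0,0,0]},{"offset":[0,0,0.22],"dr":[0,0,0]},{"offset":[0,0,0.22],"dr":[0,0,0]}]'
python3 -m handwheel '[{"offset":[0,0,0],"dr":[0,0,0]},{"offset":[0,0,0],"dr":[0,0,0]},{"offset":[0,0,0],"dr":[0,0,0]},{"offset":[0,0,0],"dr":[0,0,0]},{"offset":[0,0,0],"dr":[0,0,0]},{"offset":[0,0,0],"dr":[0,0,0]}]' 0.6 20
```

```text
time: 2.45
tcp_pos: [472.5, -188.9, 9.7]
ee_rot: [3.14, -0.001, 0.394]
ft_force: [-0.0, 0.3, -0.3]
width: 72.6
gripper_force: 0.0
time: 2.95
tcp_pos: [472.9, -188.9, 10.2]
ee_rot: [3.139, -0.002, 0.395]
ft_force: [-3.0, -0.9, 6.6]
width: 54.8
gripper_force: 20.7
```

```bash
python3 -m handwheel '[{"offset":[0,0,-0.1],"dr":[0,0,0]},{"offset":[0,0,-0.2],"dr":[0,0,0]},{"offset":[0,0,-0.3],"dr":[0,0,0]},{"offset":[0,0,-0.3],"dr":[0,0,0]},{"offset":[0,0,-0.3],"dr":[0,0,0]}]'
python3 cap.py wrist3.png
python3 - <<'E'
import cv2
cv2.imwrite('pics/c3.png',cv2.resize(cv2.convertScaleAbs(cv2.imread('pics/wrist3.png')[180:420,120:440],alpha=2.2,beta=20),None,fx=2.4,fy=2.4))
E
```

```text
time: 3.37
tcp_pos: [473.0, -188.8, 70.2]
ee_rot: [3.138, -0.003, 0.395]
ft_force: [0.1, 0.1, -0.7]
width: 55.1
gripper_force: 21.7
tcp [ 473.  -188.8   70.2] [ 3.1383e+00 -3.1000e-03  3.9490e-01] w 55.1 11.0 t 3.3667 [ 0.1  0.1 -0.7]
cam [ 537.8 -161.6  201.4]
[187.  42.] 2478 circ [567.6 -79.5] D 105.6 ztop 36.9 mean [552.3 -91.8  36.3]
[549.  15.] 731 circ [ 658.6 -283.5] D 21.8 ztop 8.2 mean [ 659.7 -283.1    7.7]
[430. 125.] 1247 circ [ 586.5 -258.4] D 91.9 ztop 4.4 mean [ 575.3 -249.2    3.7]
[294. 350.] 63730 circ [ 483.4 -184.9] D 132.3 ztop 144.9 mean [ 484.2 -184.3  144.9]
```

View pics/c3.png

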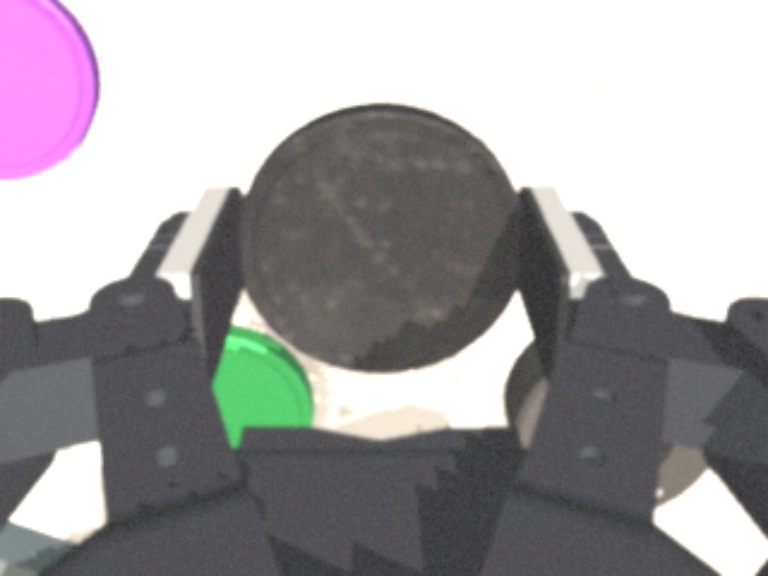

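The cap is held between the pads, roughly level, with its centre at crop (382,238), which is wrist pixel (279,279). I'll measure its pose in the hand and go over to the sensor.

```bash
cat > held.py <<'E'
from h import *
s=ctrl.read_state();p=np.array(s['tcp_pos'])
im,d,m=grab('wrist')
uv=[(u,v) for v in range(215,340) for u in range(215,345) if d[v,u]>0]
P=bydepth(uv,d,m)-p
k=(np.hypot(P[:,0],P[:,1])<34)&(abs(P[:,2]+0)<22); P=P[k]
for _ in range(4):
    A=np.c_[P[:,:2],np.ones(len(P))];c,*_=np.linalg.lstsq(A,P[:,2],rcond=None);r=P[:,2]-A@c;P=P[abs(r)<1.5]
ci,r=cv2.minEnclosingCircle(P[:,:2].astype(np.float32))
print('tcp',p.round(1),'slope xy',c.round(3),'n',len(P),'centre rel tcp',np.round(ci,1),'D',round(2*r,1),'world',(p[:2]+ci).round(1))
E
python3 held.py
python3 -m handwheel '[{"offset":[0.1,-0.17,0],"dr":[0,0,0]},{"offset":[0.19,-0.34,0],"dr":[0,0,0]},{"offset":[0.28,-0.51,0],"dr":[0,0,0]},{"offset":[0.28,-0.68,0],"dr":[0,0,0]},{"offset":[0.28,-0.85,0],"dr":[0,0,0]},{"offset":[0.28,-1.0,0],"dr":[0,0,0]},{"offset":[0.28,-1.0,0],"dr":[0,0,0]}]'
```

```text
tcp [ 471.8 -188.3   68.8] slope xy [ 0.005 -0.004 -2.276] n 9464 centre rel tcp [ 0.7 -0.8] D 63.4 world [ 472.5 -189.1]
time: 4.05
tcp_pos: [441.8, 21.6, 66.0]
ee_rot: [-3.138, 0.005, 0.398]
ft_force: [-0.5, 0.4, -0.8]
width: 54.9
gripper_force: 21.7
```

```bash
python3 -m handwheel '[{"offset":[0.007,-0.06,0],"dr":[0,0,0]},{"offset":[0.007,-0.123,0.03],"dr":[0,0,0]},{"offset":[0.007,-0.123,0.1],"dr":[0,0,0]},{"offset":[0.007,-0.123,0.16],"dr":[0,0,0]},{"offset":[0.007,-0.123,0.18],"dr":[0,0,0]},{"offset":[0.007,-0.123,0.18],"dr":[0,0,0]},{"offset":[0.007,-0.123,0.18],"dr":[0,0,0]}]'
python3 - <<'E'
from h import *
out=[]
for n,bx in(('side',(255,330,150,220)),('scene',(255,330,225,290))):
    im,d,m=grab(n);c=im[bx[2]:bx[3],bx[0]:bx[1]];out.append(cv2.resize(cv2.convertScaleAbs(c,alpha=1.8,beta=25),(390,360),interpolation=cv2.INTER_CUBIC))
save(np.hstack(out),'over.png')
E
```

```text
time: 4.63
tcp_pos: [437.5, 40.9, 31.7]
ee_rot: [-3.141, 0.002, 0.394]
ft_force: [0.3, -0.2, -0.9]
width: 55.2
gripper_force: 21.7
```

View pics/over.png

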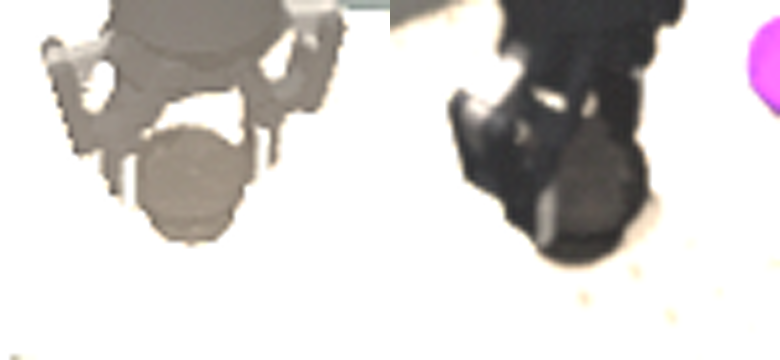

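In the side half the cap's centre and the sensor peeking out below it share the column (about 191), so it's aligned. Lowering until it touches.

```bash
python3 -m handwheel '[{"offset":[0,0,0.01],"dr":[0,0,0]},{"offset":[0,0,0.02],"dr":[0,0,0]},{"offset":[0,0,0.028],"dr":[0,0,0]},{"offset":[0,0,0.028],"dr":[0,0,0]},{"offset":[0,0,0.028],"dr":[0,0,0]}]'
python3 -m handwheel '[{"offset":[0,0,0.004],"dr":[0,0,0]},{"offset":[0,0,0.008],"dr":[0,0,0]},{"offset":[0,0,0.008],"dr":[0,0,0]}]'
```

```text
time: 5.15
tcp_pos: [437.9, 41.3, 26.6]
ee_rot: [-3.142, 0.0, 0.395]
ft_force: [-0.1, 0.2, 0.3]
width: 55.1
gripper_force: 21.7
time: 5.4
tcp_pos: [438.2, 41.3, 25.5]
ee_rot: [3.142, 0.0, 0.395]
ft_force: [-1.4, 0.4, 3.4]
width: 55.0
gripper_force: 22.0
```

Touching at 3.4 N. Letting go and rising.

```bash
python3 -m handwheel '[{"offset":[0,0,0],"dr":[0,0,0]},{"offset":[0,0,0],"dr":[0,0,0]},{"offset":[0,0,0],"dr":[0,0,0]},{"offset":[0,0,0],"dr":[0,0,0]},{"offset":[0,0,-0.05],"dr":[0,0,0]},{"offset":[0,0,-0.15],"dr":[0,0,0]},{"offset":[0,0,-0.3],"dr":[0,0,0]},{"offset":[0,0,-0.5],"dr":[0,0,0]},{"offset":[0,0,-0.65],"dr":[0,0,0]},{"offset":[0,0,-0.65],"dr":[0,0,0]},{"offset":[0,0,-0.65],"dr":[0,0,0]}]' 0.85
python3 cap.py wrist4.png
python3 - <<'E'
from h import *
out=[]
for n,bx in(('side',(255,330,160,230)),('scene',(255,330,225,295))):
    im,d,m=grab(n);c=im[bx[2]:bx[3],bx[0]:bx[1]];out.append(cv2.resize(cv2.convertScaleAbs(c,alpha=1.8,beta=25),(390,360),interpolation=cv2.INTER_CUBIC))
w=cv2.cvtColor(cv2.imread('pics/wrist4.png'),cv2.COLOR_BGR2RGB)
w=cv2.resize(w[0:340,:][:, 120:440],(255,240))
o=np.hstack(out);o2=np.zeros((600,780,3),np.uint8);o2[:360]=o;o2[360:,:255]=w
save(o2,'placed.png')
E
```

```text
time: 6.32
tcp_pos: [440.2, 41.3, 158.3]
ee_rot: [3.139, -0.006, 0.395]
ft_force: [-0.8, 0.3, -0.8]
width: 72.6
gripper_force: 0.0
tcp [440.2  41.3 158.3] [ 3.1393 -0.0062  0.3948] w 72.6 11.0 t 6.3167 [-0.8  0.3 -0.8]
cam [504.7  68.2 289.8]
[331.  17.] 1796 circ [592.5  63.2] D 29.5 ztop 56.7 mean [588.3  61.5  56.4]
[482.  25.] 455 circ [637.6 -32. ] D 79.6 ztop 43.0 mean [630.  -41.9  42.4]
[417.  61.] 2444 circ [587.7  -8.3] D 36.4 ztop 56.8 mean [587.   -7.7  56.4]
[374. 102.] 3123 circ [553.7  -5.1] D 232.9 ztop 37.1 mean [553.3   2.8  36.7]
[62. 85.] 11102 circ [464.2 250.3] D 115.7 ztop 33.9 mean [468.  244.4  33.3]
[494. 109.] 2326 circ [582.  -79.4] D 44.8 ztop 56.7 mean [581.7 -78.5  56.4]
[277. 212.] 3207 circ [436.5  40.3] D 58.0 ztop 23.9 mean [437.4  40.2  23.3]
[256. 356.] 60430 circ [450.6  45.4] D 136.5 ztop 233.3 mean [451.7  45.4 233.3]
```

View pics/placed.png

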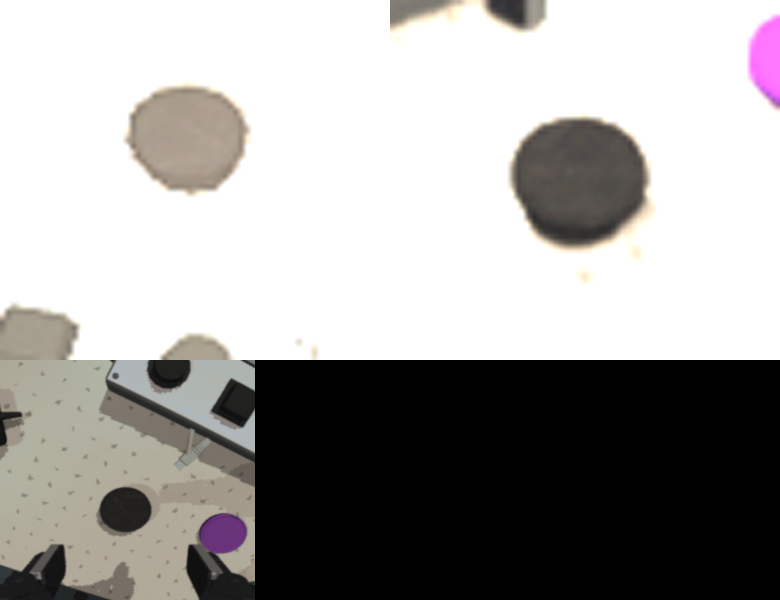

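The cap lies flat on the sensor: top z about 24 and centre (436.5,40.3), against the sensor at (437,40.7). Next I close the fingers and go over the round key at about (594,62).

```bash
python3 -m handwheel '[{"offset":[0.15,0.04,0],"dr":[0,0,0]},{"offset":[0.32,0.08,0],"dr":[0,0,0]},{"offset":[0.48,0.13,0],"dr":[0,0,0]},{"offset":[0.63,0.17,0],"dr":[0,0,0]},{"offset":[0.76,0.205,0.1],"dr":[0,0,0]},{"offset":[0.76,0.205,0.25],"dr":[0,0,0]},{"offset":[0.76,0.205,0.3],"dr":[0,0,0]},{"offset":[0.76,0.205,0.3],"dr":[0,0,0]},{"offset":[0.76,0.205,0.3],"dr":[0,0,0]}]' 0 20
python3 - <<'E'
from h import *
out=[]
for n,bx in(('side',(240,340,180,260)),('scene',(210,310,160,240))):
    im,d,m=grab(n);c=im[bx[2]:bx[3],bx[0]:bx[1]];out.append(cv2.resize(cv2.convertScaleAbs(c,alpha=1.5,beta=10),(400,320),interpolation=cv2.INTER_CUBIC))
save(np.hstack(out),'key.png')
s=ctrl.read_state();p=np.array(s['tcp_pos']);print(p,s['width'],s['ft_force'])
im,d,m=grab('wrist')
uv=[(u,v) for v in range(180,420) for u in range(180,380) if 0<d[v,u]<300]
P=bydepth(uv,d,m)-p;k=(np.hypot(P[:,0],P[:,1])<25)&(P[:,2]<5)&(P[:,2]>-30)|(np.hypot(P[:,0],P[:,1])<25)&(abs(P[:,2]+0)<14)
print('lowest finger rel tcp',np.percentile(P[k][:,2],[0,1,5,50]).round(1))
E
```

```text
time: 7.22
tcp_pos: [591.4, 61.7, 92.8]
ee_rot: [-3.14, 0.006, 0.395]
ft_force: [0.1, 0.3, -0.4]
width: 0.2
gripper_force: 0.0
[593.84239054  61.79341395  95.80570165] -0.1947108128418324 [-0.62850301  0.11100494 -0.65951785]
lowest finger rel tcp [-9.  -7.6 -5.2  4.8]
```

View pics/key.png

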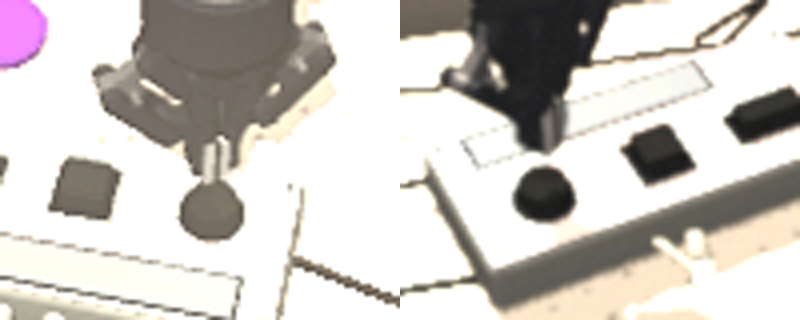

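The fingertips are about 27 mm over the round key, laterally aligned in both halves (side: tip at (213,150), key at (212,212)). Descending close, then in small steps.

```bash
python3 -m handwheel '[{"offset":[0,0,0.05],"dr":[0,0,0]},{"offset":[0,0,0.1],"dr":[0,0,0]},{"offset":[0,0,0.12],"dr":[0,0,0]},{"offset":[0,0,0.12],"dr":[0,0,0]},{"offset":[0,0,0.12],"dr":[0,0,0]},{"offset":[0,0,0.12],"dr":[0,0,0]}]'
for i in 1; do python3 -m handwheel '[{"offset":[0,0,0.005],"dr":[0,0,0]},{"offset":[0,0,0.01],"dr":[0,0,0]},{"offset":[0,0,0.01],"dr":[0,0,0]}]'|grep -E 'tcp|force'; done
python3 -m handwheel '[{"offset":[0,0,0.005],"dr":[0,0,0]},{"offset":[0,0,0.005],"dr":[0,0,0]},{"offset":[0,0,0.005],"dr":[0,0,0]}]'|grep -E 'tcp|ft_force'
```

```text
time: 7.87
tcp_pos: [594.1, 61.9, 71.1]
ee_rot: [-3.142, 0.0, 0.395]
ft_force: [-1.1, 0.7, -0.1]
width: 0.1
gripper_force: 0.0
tcp_pos: [594.2, 61.9, 69.1]
ft_force: [-0.2, 0.0, -0.3]
gripper_force: 0.0
tcp_pos: [594.2, 61.9, 68.1]
ft_force: [-0.4, -1.1, -0.9]
```

Commanded z is now 68.1, still free. Stepping 1 mm at a time.

```bash
python3 -m handwheel '[{"offset":[0,0,0.005],"dr":[0,0,0]},{"offset":[0,0,0.005],"dr":[0,0,0]},{"offset":[0,0,0.005],"dr":[0,0,0]}]'|grep -E 'tcp|ft_force'
python3 -m handwheel '[{"offset":[0,0,0.005],"dr":[0,0,0]},{"offset":[0,0,0.005],"dr":[0,0,0]},{"offset":[0,0,0.005],"dr":[0,0,0]}]'|grep -E 'tcp|ft_force'
python3 -m handwheel '[{"offset":[0,0,0.005],"dr":[0,0,0]},{"offset":[0,0,0.005],"dr":[0,0,0]},{"offset":[0,0,0.005],"dr":[0,0,0]}]'|grep -E 'tcp|ft_force'
```

```text
tcp_pos: [594.2, 61.9, 67.5]
ft_force: [-0.9, 1.5, 3.4]
tcp_pos: [594.2, 61.9, 66.7]
ft_force: [-2.3, -0.9, 6.7]
tcp_pos: [594.2, 61.9, 66.0]
ft_force: [-2.9, 0.2, 8.0]
```

```bash
python3 -m handwheel '[{"offset":[0,0,0.004],"dr":[0,0,0]},{"offset":[0,0,0.004],"dr":[0,0,0]},{"offset":[0,0,0.004],"dr":[0,0,0]}]'|grep -E 'tcp|ft_force'
python3 -m handwheel '[{"offset":[0,0,0.003],"dr":[0,0,0]},{"offset":[0,0,0.003],"dr":[0,0,0]},{"offset":[0,0,0.003],"dr":[0,0,0]}]'|grep -E 'tcp|ft_force'
```

```text
tcp_pos: [594.2, 61.9, 65.3]
ft_force: [-3.2, -0.3, 7.9]
tcp_pos: [594.2, 61.9, 64.5]
ft_force: [-3.3, -0.6, 7.9]
```

```bash
python3 -m handwheel '[{"offset":[0,0,0.003],"dr":[0,0,0]},{"offset":[0,0,0.003],"dr":[0,0,0]},{"offset":[0,0,0.003],"dr":[0,0,0]}]'|grep -E 'tcp|ft_force'
python3 -m handwheel '[{"offset":[0,0,0.003],"dr":[0,0,0]},{"offset":[0,0,0.003],"dr":[0,0,0]},{"offset":[0,0,0.003],"dr":[0,0,0]}]'|grep -E 'tcp|ft_force'
```

```text
tcp_pos: [594.2, 61.9, 63.3]
ft_force: [-0.7, 0.1, 3.4]
tcp_pos: [594.2, 61.9, 62.3]
ft_force: [-0.8, -0.4, 2.9]
```

It has clicked: the force fell from 8 to 2.9 N at about 5.5 mm. Retracting and returning over the cap.

```bash
python3 -m handwheel '[{"offset":[0,0,-0.04],"dr":[0,0,0]},{"offset":[0,0,-0.15],"dr":[0,0,0]},{"offset":[0,0,-0.3],"dr":[0,0,0]},{"offset":[0,0,-0.45],"dr":[0,0,0]},{"offset":[-0.17,-0.045,-0.45],"dr":[0,0,0]},{"offset":[-0.34,-0.09,-0.45],"dr":[0,0,0]},{"offset":[-0.5,-0.135,-0.45],"dr":[0,0,0]},{"offset":[-0.65,-0.175,-0.45],"dr":[0,0,0]},{"offset":[-0.76,-0.205,-0.45],"dr":[0,0,0]},{"offset":[-0.76,-0.205,-0.45],"dr":[0,0,0]},{"offset":[-0.76,-0.205,-0.45],"dr":[0,0,0]}]' 0.85
python3 cap.py wrist5.png
```

```text
time: 11.03
tcp_pos: [437.2, 41.2, 152.6]
ee_rot: [3.141, -0.001, 0.395]
ft_force: [1.3, 0.0, 0.0]
width: 72.5
gripper_force: 0.0
tcp [437.2  41.2 152.6] [ 3.1413e+00 -8.0000e-04  3.9460e-01] w 72.5 11.0 t 11.0333 [1.3 0.  0. ]
cam [502.4  68.1 283.7]
[335.  13.] 1438 circ [590.1  62.3] D 29.5 ztop 56.5 mean [585.5  60.5  56.2]
[496.  22.] 427 circ [637.7 -38.2] D 69.1 ztop 43.0 mean [629.3 -47.2  42.4]
[423.  54.] 2627 circ [587.3  -8.3] D 35.8 ztop 56.8 mean [587.1  -7.7  56.4]
[378.  96.] 3488 circ [554.   -4.9] D 233.2 ztop 37.1 mean [553.5   5.9  36.8]
[60. 80.] 11250 circ [465.2 248. ] D 111.5 ztop 33.9 mean [469.  242.4  33.3]
[502. 104.] 2500 circ [582.1 -79.3] D 43.5 ztop 56.8 mean [581.8 -78.4  56.4]
[278. 210.] 3363 circ [436.5  40.1] D 58.0 ztop 23.9 mean [437.3  40.2  23.3]
[255. 357.] 60411 circ [448.1  45.1] D 137.1 ztop 227.6 mean [449.1  45.2 227.5]
```

The cap hasn't moved. Descending, gripping and lifting straight up.

```bash
python3 -m handwheel '[{"offset":[0,0,0.15],"dr":[0,0,0]},{"offset":[0,0,0.3],"dr":[0,0,0]},{"offset":[0,0,0.45],"dr":[0,0,0]},{"offset":[0,0,0.57],"dr":[0,0,0]},{"offset":[0,0,0.63],"dr":[0,0,0]},{"offset":[0,0,0.635],"dr":[0,0,0]},{"offset":[0,0,0.635],"dr":[0,0,0]},{"offset":[0,0,0.635],"dr":[0,0,0]}]'
python3 -m handwheel '[{"offset":[0,0,0],"dr":[0,0,0]},{"offset":[0,0,0],"dr":[0,0,0]},{"offset":[0,0,0],"dr":[0,0,0]},{"offset":[0,0,0],"dr":[0,0,0]},{"offset":[0,0,0],"dr":[0,0,0]},{"offset":[0,0,0],"dr":[0,0,0]},{"offset":[0,0,-0.02],"dr":[0,0,0]},{"offset":[0,0,-0.06],"dr":[0,0,0]},{"offset":[0,0,-0.15],"dr":[0,0,0]},{"offset":[0,0,-0.25],"dr":[0,0,0]},{"offset":[0,0,-0.25],"dr":[0,0,0]},{"offset":[0,0,-0.25],"dr":[0,0,0]}]' 0.6 20
python3 held.py
```

```text
time: 11.75
tcp_pos: [439.8, 41.4, 26.3]
ee_rot: [3.141, -0.002, 0.395]
ft_force: [1.2, -0.0, -0.1]
width: 73.2
gripper_force: 0.0
time: 12.75
tcp_pos: [439.3, 41.3, 77.1]
ee_rot: [3.14, -0.003, 0.395]
ft_force: [0.4, -0.5, -0.8]
width: 54.7
gripper_force: 21.3
tcp [439.3  41.3  77.1] slope xy [ 0.023 -0.01  -3.906] n 8762 centre rel tcp [-0.4 -1. ] D 64.1 world [438.9  40.3]
```

Cap held. Taking it back to its original bare spot, which is known to be clear and about 230 mm from the sensor.

```bash
python3 -m handwheel '[{"offset":[0,0.1,0],"dr":[0,0,0]},{"offset":[0,0.27,0],"dr":[0,0,0]},{"offset":[0,0.44,0],"dr":[0,0,0]},{"offset":[-0.1,0.6,0],"dr":[0,0,0]},{"offset":[-0.2,0.76,0],"dr":[0,0,0]},{"offset":[-0.287,0.9,0],"dr":[0,0,0]},{"offset":[-0.287,1.0,0],"dr":[0,0,0]},{"offset":[-0.287,1.0,0],"dr":[0,0,0]}]'
python3 -m handwheel '[{"offset":[0,0.08,0],"dr":[0,0,0]},{"offset":[0,0.123,0],"dr":[0,0,0]},{"offset":[0,0.123,0.1],"dr":[0,0,0]},{"offset":[0,0.123,0.22],"dr":[0,0,0]},{"offset":[0,0.123,0.29],"dr":[0,0,0]},{"offset":[0,0.123,0.315],"dr":[0,0,0]},{"offset":[0,0.123,0.315],"dr":[0,0,0]},{"offset":[0,0.123,0.315],"dr":[0,0,0]}]'
python3 -m handwheel '[{"offset":[0,0,0.005],"dr":[0,0,0]},{"offset":[0,0,0.01],"dr":[0,0,0]},{"offset":[0,0,0.01],"dr":[0,0,0]}]'
```

```text
time: 13.47
tcp_pos: [462.0, -168.6, 74.7]
ee_rot: [3.141, 0.0, 0.391]
ft_force: [0.7, -0.2, 0.4]
width: 54.9
gripper_force: 21.4
time: 14.13
tcp_pos: [471.6, -187.6, 12.2]
ee_rot: [-3.141, 0.0, 0.396]
ft_force: [-0.5, -0.5, 1.3]
width: 54.8
gripper_force: 24.6
time: 14.38
tcp_pos: [471.8, -188.1, 10.7]
ee_rot: [3.141, -0.0, 0.395]
ft_force: [0.7, -0.3, -0.3]
width: 54.5
gripper_force: 24.7
```

```bash
python3 -m handwheel '[{"offset":[0,0,0.004],"dr":[0,0,0]},{"offset":[0,0,0.004],"dr":[0,0,0]},{"offset":[0,0,0.004],"dr":[0,0,0]}]'|grep -E 'tcp|force'
python3 -m handwheel '[{"offset":[0,0,0.004],"dr":[0,0,0]},{"offset":[0,0,0.004],"dr":[0,0,0]},{"offset":[0,0,0.004],"dr":[0,0,0]}]'|grep -E 'tcp|force'
```

```text
tcp_pos: [471.8, -188.1, 10.5]
ft_force: [-1.6, 2.0, 4.7]
gripper_force: 25.1
tcp_pos: [471.9, -188.2, 10.5]
ft_force: [-3.1, 2.9, 12.2]
gripper_force: 25.6
```

The cap is on the table. Releasing, rising and checking.

```bash
python3 -m handwheel '[{"offset":[0,0,-0.005],"dr":[0,0,0]},{"offset":[0,0,-0.005],"dr":[0,0,0]},{"offset":[0,0,-0.005],"dr":[0,0,0]},{"offset":[0,0,-0.005],"dr":[0,0,0]},{"offset":[0,0,-0.05],"dr":[0,0,0]},{"offset":[0,0,-0.15],"dr":[0,0,0]},{"offset":[0,0,-0.3],"dr":[0,0,0]},{"offset":[0,0,-0.5],"dr":[0,0,0]},{"offset":[0,0,-0.7],"dr":[0,0,0]},{"offset":[0,0,-0.7],"dr":[0,0,0]},{"offset":[0,0,-0.7],"dr":[0,0,0]}]' 0.85
python3 cap.py wrist6.png
```

```text
time: 15.8
tcp_pos: [474.0, -189.3, 153.1]
ee_rot: [3.136, -0.005, 0.395]
ft_force: [-1.0, 0.6, -0.0]
width: 72.6
gripper_force: 0.0
tcp [ 474.  -189.3  153.1] [ 3.1357 -0.0055  0.3949] w 72.6 11.0 t 15.8 [-1.   0.6 -0. ]
cam [ 538.4 -162.   284.5]
[201.  49.] 1803 circ [587.  -46.6] D 180.6 ztop 37.4 mean [562.4 -74.7  36.7]
[193.  22.] 2721 circ [581.8 -81.2] D 43.3 ztop 56.7 mean [581.3 -83.   56.3]
[492.  29.] 1824 circ [ 688.7 -299.6] D 74.7 ztop 8.7 mean [ 681.7 -296.     8.1]
[386. 127.] 622 circ [ 585.8 -257.8] D 89.9 ztop 4.5 mean [ 575.2 -250.8    3.8]
[ 23. 148.] 2098 circ [436.8  40.8] D 44.2 ztop 14.7 mean [437.5  38.6  14. ]
[275. 211.] 2995 circ [ 468.5 -189.9] D 58.0 ztop 8.5 mean [ 469.3 -190.     8. ]
[308. 349.] 67547 circ [ 484.4 -185.1] D 137.1 ztop 227.0 mean [ 485.3 -185.4  227. ]
```

View pics/wrist6.png

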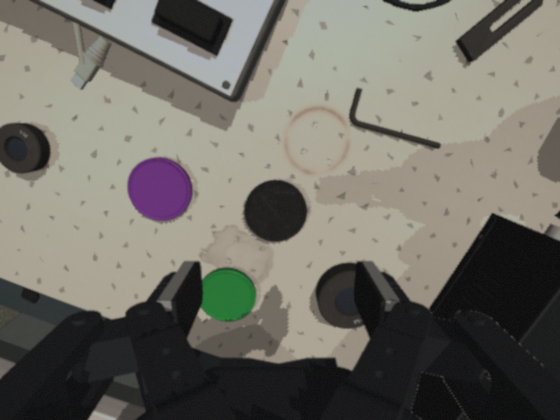

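The cap lies flat at (275,211), and the sensor is bare and unmoved at (23,148). Now to the oblong key at about (584,-80).

```bash
python3 -m handwheel '[{"offset":[0.15,-0.06,0],"dr":[0,0,0]},{"offset":[0.33,-0.13,0],"dr":[0,0,0]},{"offset":[0.5,-0.19,0],"dr":[0,0,0]},{"offset":[0.64,-0.24,0],"dr":[0,0,0]},{"offset":[0.73,-0.28,0],"dr":[0,0,0]},{"offset":[0.73,-0.28,0.1],"dr":[0,0,0]},{"offset":[0.73,-0.28,0.25],"dr":[0,0,0]},{"offset":[0.73,-0.28,0.35],"dr":[0,0,0]},{"offset":[0.73,-0.28,0.385],"dr":[0,0,0]},{"offset":[0.73,-0.28,0.385],"dr":[0,0,0]},{"offset":[0.73,-0.28,0.385],"dr":[0,0,0]},{"offset":[0.73,-0.28,0.385],"dr":[0,0,0]}]' 0 20
python3 -m handwheel '[{"offset":[0,0,0.01],"dr":[0,0,0]},{"offset":[0,0,0.015],"dr":[0,0,0]},{"offset":[0,0,0.015],"dr":[0,0,0]}]'|grep -E 'tcp|ft_force'
python3 -m handwheel '[{"offset":[0,0,0.01],"dr":[0,0,0]},{"offset":[0,0,0.01],"dr":[0,0,0]},{"offset":[0,0,0.01],"dr":[0,0,0]}]'|grep -E 'tcp|ft_force'
```

```text
time: 16.85
tcp_pos: [585.4, -80.7, 72.7]
ee_rot: [3.141, -0.001, 0.395]
ft_force: [0.3, 0.8, 1.2]
width: -0.2
gripper_force: 0.0
tcp_pos: [585.1, -80.5, 69.6]
ft_force: [0.6, 0.1, -0.4]
tcp_pos: [585.3, -80.5, 67.6]
ft_force: [0.2, -0.8, 3.1]
```

```bash
python3 -m handwheel '[{"offset":[0,0,0.005],"dr":[0,0,0]},{"offset":[0,0,0.005],"dr":[0,0,0]},{"offset":[0,0,0.005],"dr":[0,0,0]}]'|grep -E 'tcp|ft_force'
python3 -m handwheel '[{"offset":[0,0,0.005],"dr":[0,0,0]},{"offset":[0,0,0.005],"dr":[0,0,0]},{"offset":[0,0,0.005],"dr":[0,0,0]}]'|grep -E 'tcp|ft_force'
python3 -m handwheel '[{"offset":[0,0,0.005],"dr":[0,0,0]},{"offset":[0,0,0.005],"dr":[0,0,0]},{"offset":[0,0,0.005],"dr":[0,0,0]}]'|grep -E 'tcp|ft_force'
```

```text
tcp_pos: [585.3, -80.5, 66.8]
ft_force: [0.3, 0.2, 6.0]
tcp_pos: [585.3, -80.5, 66.1]
ft_force: [-1.7, -0.7, 7.2]
tcp_pos: [585.3, -80.5, 65.2]
ft_force: [-1.4, -1.4, 8.7]
```

```bash
python3 -m handwheel '[{"offset":[0,0,0.005],"dr":[0,0,0]},{"offset":[0,0,0.005],"dr":[0,0,0]},{"offset":[0,0,0.005],"dr":[0,0,0]}]'|grep -E 'tcp|ft_force'
python3 -m handwheel '[{"offset":[0,0,0.003],"dr":[0,0,0]},{"offset":[0,0,0.003],"dr":[0,0,0]},{"offset":[0,0,0.003],"dr":[0,0,0]}]'|grep -E 'tcp|ft_force'
```

```text
tcp_pos: [585.3, -80.5, 63.7]
ft_force: [0.6, 0.4, 4.1]
tcp_pos: [585.2, -80.5, 62.4]
ft_force: [1.2, -0.5, 2.7]
```

It has clicked (2.7 N, about 5.6 mm). Retracting straight up, then a last check.

```bash
python3 -m handwheel '[{"offset":[0,0,-0.04],"dr":[0,0,0]},{"offset":[0,0,-0.15],"dr":[0,0,0]},{"offset":[0,0,-0.3],"dr":[0,0,0]},{"offset":[0,0,-0.5],"dr":[0,0,0]},{"offset":[0,0,-0.6],"dr":[0,0,0]},{"offset":[-0.1,0,-0.6],"dr":[0,0,0]},{"offset":[-0.2,0,-0.6],"dr":[0,0,0]},{"offset":[-0.2,0,-0.6],"dr":[0,0,0]},{"offset":[-0.2,0,-0.6],"dr":[0,0,0]}]'
python3 cap.py wrist7.png | grep -E 'tcp|D (2|3|4|5)'
python3 -c "
from station import ctrl
print(ctrl.finish_job())"
```

```text
time: 19.35
tcp_pos: [546.4, -95.6, 181.9]
ee_rot: [-3.14, 0.001, 0.394]
ft_force: [-0.3, -0.2, 0.5]
width: 0.2
gripper_force: 0.0
tcp [546.4 -95.6 181.9] [-3.1404e+00  1.1000e-03  3.9380e-01] w 0.2 11.0 t 19.35 [-0.3 -0.2  0.5]
[470.  42.] 13203 circ [ 719.6 -182.6] D 56.8 ztop 110.2 mean [ 719.1 -181.7  110.3]
[119.  83.] 1796 circ [593.1  62.3] D 30.7 ztop 56.6 mean [593.7  62.   56.2]
[200. 123.] 1821 circ [588.1  -8.8] D 35.7 ztop 56.7 mean [588.2  -8.9  56.2]
[277. 162.] 1783 circ [583.1 -80.2] D 44.0 ztop 56.6 mean [582.7 -79.8  56.2]
[118. 243.] 1426 circ [437.2  41.1] D 43.0 ztop 14.6 mean [437.7  40.9  13.9]
the job is handed in; nothing more can be done
None
```

The job is done and handed in at about 19 s: I laid the cap on the sensor, clicked the round key, put the cap back on the bare table about 230 mm away, and clicked the oblong key; the highest push I read on either key was about 9 N, and the hand-in returned no verdict.

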